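# Unlock a sprung filter slide and hold it at its mark

### The job

The filter slide on the rail is locked by a sprung index plunger. Pull the plunger's knob straight up to its stop so that the pin is fully clear of its seat hole, and then, keeping it up, draw the slide along its rail against its return spring until its pointer stands opposite the little rider on the scale. Finish while still holding the knob fully up with the slide at that mark, and leave the rider and the loose things round the rail where they are.

Things in the scene. Friction and masses are not known exactly. Their poses are not given: they have to be found in the camera images.
- slide_unit: Fixed base of the filter slide, bolted down: black plate 270 x 105 x 12 mm with a 34 mm wide aluminium rail on it (rail top 34 mm above the table). Origin on the table under the rail's centre line. The rail runs along its x; the slide is drawn out along its -x, roughly toward the robot; its +y points to the side with the scale; z up.
- knob_center (a point): Centre of the plunger's pull knob: a black upright cylinder 24 mm in diameter and 30 mm tall, which is the only thing to grasp. With the plunger seated the centre is 82 mm above the table (knob from 67 to 97 mm), on the rail's centre line. Under it a barrel 16 mm in diameter stands on the slide, whose top is 47 mm above the table; nothing within 70 mm beside the knob is higher than 55 mm. It moves with the slide and with the plunger.
- filter_center (a point): Centre of the upright glass filter in a black frame, 80 mm along the rail x 9 mm x 58 mm, that rides at the +x end of the slide: 118 mm from the knob's axis (frame starts at 78 mm), top 128 mm above the table. Fixed optics on posts, up to 132 mm high, stand about 115 mm to either side of the rail near it.
- pull_knob: The same knob as a solid; its origin is at its centre, z up, axes parallel to the base's.
- plunger (a joint): Lift of the plunger in m: 0 = pin seated in its hole (as at the start), 0.018 = fully up at its stop. The pin is 8 mm thick and sits 12 mm deep, so that it leaves the hole at 0.012. The spring pulls it down with 3 N seated and about 5 N at the stop; it drops when let go.
- carriage (a joint): Travel of the slide in m along the base's -x: 0 = locked home (as at the start), 0.070 = end stop. It can move only about 1 mm while the pin is in its hole. A return spring pulls it home with 1.5 N at 0, growing to 3.6 N at the end.
- rider (a joint): Setting of the rider on the scale in m along the base's -x, 0.030 to 0.060: the slide travel at which the pointer stands exactly opposite the rider's middle. The rider is a black block 8 mm long along the rail that clasps the scale bar, 36 mm high, stiff to move; leave it as set.
- pointer_tip (a point): Tip of the slide's pointer, a 3 mm wide steel finger on the +y side of the slide, 28 mm above the table, in line with the knob across the rail.
- rider_mark (a point): Middle of the rider's face that looks to the rail, 28 mm above the table; axes parallel to the base's.
- seat_hole (a point): Mouth of the pin's seat hole, 10 mm wide, in the rail's top, 34 mm above the table; the knob stands straight above it at the start.
- clamp_fork_1: Loose bright clamping fork 24 x 60 x 8 mm lying on the table on the -y side of the rail; not to be disturbed. Origin at the centre of its underside.
- lens_box_1: Loose small white eight-sided optic box 38 x 42 x 19 mm on the +y side of the rail; not to be disturbed. Origin at the centre of its underside.
- steel_post_1: Loose steel post 12 mm thick, 75 mm long, lying behind the rail's far end; not to be disturbed. Origin at the centre of its underside.

How it is judged:
By the outcome, as a careful person would: the job done as asked, in the order asked, and still so for the second after the job is handed in, while the arm keeps its last pose, push and grip.
It also fails if it takes over 32 s, if anything falls off the work surface, if the arm or the gripper's body presses on something with over 40 N, if the wrist force passes 120 N, or if a joint passes its speed limit or range.

### The arm

A 6-joint arm with a two-finger parallel gripper is mounted at the origin on a cart in front of the work surface, level with it; the furniture and walls round the work are solid. World frame = base frame: x ahead of the robot, y to its left, z up, the work surface at z = 0. Lengths are in m, angles in degrees, forces in N, time in s.
With the tool pointing down it reaches from about 0.4 to 0.825 m from the base axis. Payload 7 kg.
Tool frame: the origin (TCP) lies on the centre line of the jaws, within the pads' length; the fingertips stand 11 mm ahead of it and the grasp point (between the pads) lies 8 mm behind it; z points along the fingers, y is the direction in which the jaws open and shut (so a half turn about z gives the same grasp; the last joint's range is limited). The gripper opens to 88 mm and grips with 3 to 60 N. Pads are 19 mm wide; open, the fingers measure 130 mm over their backs; the gripper's body (78 mm by 193 mm) begins 47 mm behind the grasp point.
Start: joints at [-58.665, 20.546, 0.682, 0, -70.136, -16.507], TCP at [0.173, -0.653, 0.238] pointing down, gripper open.
Joint ranges: [-176.03, 176.03], [-82.01, 121.73], [-58.28, 71.71], [-173.87, 95.51], [-174.79, -0.11], [-173.66, 173.66]. Speed limits (degrees/s): [136.94, 136.94, 172.46, 180, 180, 180].

### API

Orientations are given as [roll, pitch, yaw] about the fixed x, y, z axes, in that order (R = Rz(yaw) Ry(pitch) Rx(roll)).
In Python, from plant import ctrl, cams, order gives the robot as it stands.
- The arm moves only by the tool jog_arm, never from a script. Its argument "motion" is a list of rows, each an object with "offset": the shift along the tool's x, y, z in mm, a list of three; "roll": the turn about the tool's z in rad; "hand": the finger opening in mm, from 0 to 87.6. A call has 1 to 20 rows; each row is the pose to reach, as a shift and turn from the pose commanded when the call began, along the tool's axes at that moment; what a row does not reach only later rows make up. A row lasts 1/12 s, in which the tool goes at most 41.7 mm and 7.16 degrees, less where a joint would pass 70% of its speed; a pose out of reach is approached as far as the arm can. A call with a gripper value outside its range is refused whole. The fingers move at their own pace and stop on an object; the grip force is fixed at half the most. Time passes only in rows, so rows that repeat a pose let the fingers close. It gives the time, the measured TCP pose, the force and the opening at its end, in the units of the state.
- ctrl.get_obs(): the state, without advancing time (a new reading comes with each control period).
- cams.snapshot(name): name is "scene" or "side" or "wrist"; returns a dict with "img" (384x512x3 uint8, red, green, blue), "K" (3x3 intrinsics, pixels), "cam_to_world" (4x4, takes a point from camera to world coordinates); the wrist camera has in their place "T_tool_cam" (4x4, takes a point from camera to tool coordinates, whose origin is the TCP and whose axes are the flange's). Camera axes: x right, y down, z forward; pixel columns grow to the right and rows downward; lengths in m; the calibration is good to about 2 mm. A picture is of the moment at which its call begins: read the wrist's pose just before it. There is no depth.
- order.close_job(): hands the job in, once; it reports no verdict.
The state is a dict: "clock": time; "joint_pos": joint angles; "qvel": joint speeds; "tau": joint torques, N m; "tool_pos": TCP position; "orientation": TCP orientation; "force": force on the tool from outside, world axes, zero at the start; "moment": the same for the moment, N m; "opening": finger opening in m.
Only numpy, scipy, OpenCV 4.12 (cv2) and the standard library are available. Lean on these libraries where they do the work, as an engineer would, in place of code of your own. Each camera call takes 0.05 s, during which the arm holds its last target. There are 200 camera calls.

## Working session

There is one attempt and no reset: what is moved stays moved. The work goes in short steps, Python scripts to look and compute and a tool call to move; the robot and the scene stay as the last step left them, time stands still between calls to the robot, and variables do not carry over. Pictures are saved under pics/ and viewed, about 8 in all and at most 12, crops included, and the job is handed in when it is done.

Besides the shell and the picture viewer there is one more tool, called after "Emit:" as name(argument=value, ...) on one line, values as JSON. jog_arm: Moves the arm, as the interface text tells. Its arguments: {"type":"object","properties":{"motion":{"type":"array"}},"required":["motion"]}

```bash
mkdir -p pics
cat > h.py <<'E'
import numpy as np, cv2
from plant import ctrl,cams,order
from scipy.spatial.transform import Rotation as Ro
def snap(n,fn=None):
    o=ctrl.get_obs(); s=cams.snapshot(n)
    if fn: cv2.imwrite('pics/'+fn,s['img'][:,:,::-1])
    if n=='wrist':
        T=np.eye(4);T[:3,:3]=Ro.from_euler('xyz',o['orientation'],degrees=True).as_matrix();T[:3,3]=o['tool_pos']
        M=T@s['T_tool_cam']
    else: M=s['cam_to_world']
    return s['img'],np.array(s['K']),np.array(M)
def onplane(K,M,uv,z):
    d=M[:3,:3]@np.linalg.solve(K,[uv[0],uv[1],1]); p=M[:3,3]
    return p+d*(z-p[2])/d[2]
def proj(K,M,P):
    c=M[:3,:3].T@(np.array(P)-M[:3,3]); q=K@c; return q[:2]/q[2]
E
python3 - <<'E'
from h import *
for n in ['scene','side','wrist']:
    i,K,M=snap(n,n+'0.png'); np.savez('pics/'+n+'0.npz',K=K,M=M); print(n,K[0,0],M.round(3).tolist())
print(ctrl.get_obs())
E
```

```text
scene 461.538172035647 [[0.578, -0.529, 0.622, 0.114], [-0.816, -0.374, 0.44, -0.548], [-0.0, -0.762, -0.648, 0.629], [0.0, 0.0, 0.0, 1.0]]
side 453.4464354811755 [[-0.962, -0.103, 0.253, 0.403], [-0.272, 0.429, -0.861, 0.673], [-0.02, -0.897, -0.441, 0.52], [0.0, 0.0, 0.0, 1.0]]
wrist 323.213055258993 [[-0.255, 0.929, 0.266, 0.103], [0.967, 0.245, 0.071, -0.671], [0.001, 0.276, -0.961, 0.383], [0.0, 0.0, 0.0, 1.0]]
{'clock': 0.15, 'joint_pos': array([-5.86638757e+01,  2.05827984e+01,  6.47018662e-01, -1.52961144e-02,
       -7.01344742e+01, -1.65060413e+01]), 'qvel': array([-0.04596339, -0.13504937,  0.13268931,  0.01217918,  0.02430732,
       -0.04721452]), 'tau': array([-1.55370526e-03, -5.83275032e+01,  2.93291169e+01,  7.00123340e+00,
        8.86922178e-03, -1.15846292e-04]), 'tool_pos': array([ 0.17265588, -0.65219411,  0.23683594]), 'orientation': array([ 1.79928555e+02, -6.17356452e-03, -1.65175120e+02]), 'force': array([ 0.39558832, -0.2580617 ,  0.2811682 ]), 'moment': array([ 0.01897213, -0.00851821, -0.00815543]), 'opening': 0.08781586272301994}
```

View pics/scene0.png

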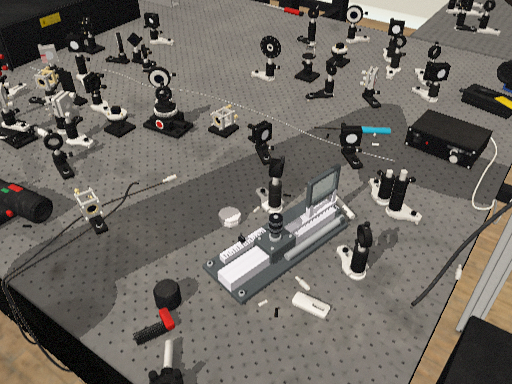

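View pics/side0.png

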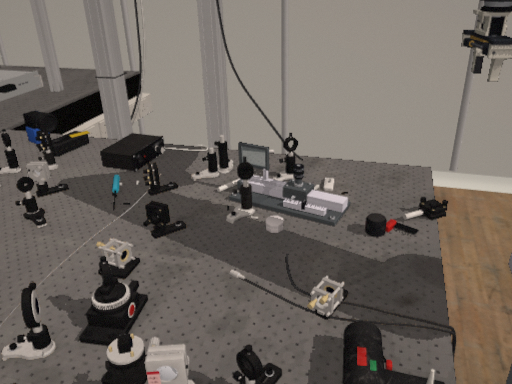

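The scene view shows the unit with plate corners at about (205,264), (243,298) and (352,218), and the knob at about (276,220). In the side view the unit is at (230–348, 180–220). I'll zoom in on both.

Run:
```python
import cv2,numpy as np
a=cv2.imread('pics/scene0.png')[150:305,195:365]; b=cv2.imread('pics/side0.png')[130:230,220:360]
a=cv2.resize(a,None,fx=4,fy=4,interpolation=2)[:600]; cv2.imwrite('pics/ca.png',a)
b=cv2.resize(b,None,fx=5,fy=5,interpolation=2); cv2.imwrite('pics/cb.png',b)
```

```text
(no output)
```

View pics/ca.png

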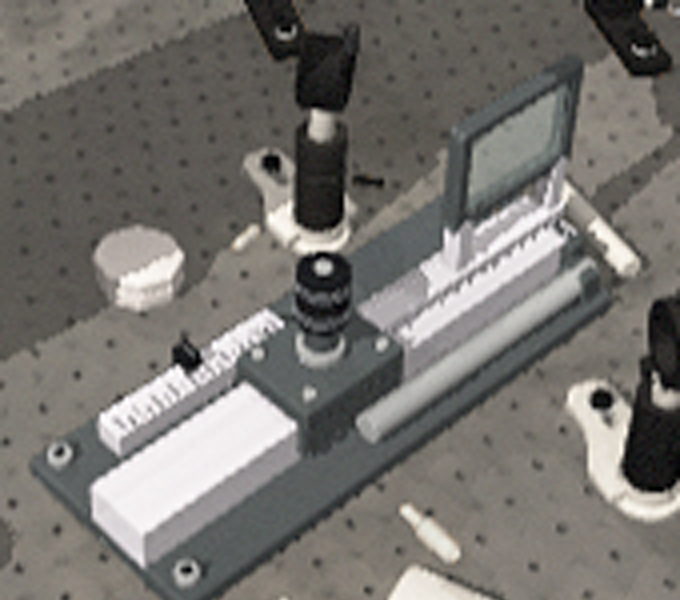

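Left plate corner at (203,266), far right corner at (348,225), knob top centre at (275.8,216.7), rider top at (241.7,237.5). There's a clear gap around the knob.

Run:
```python
from h import *
f=np.load('pics/scene0.npz');K,M=f['K'],f['M']
c=lambda x,y:(195+x/4,150+y/4)
P={}
for n,x,y,z in [('plateL',33,465,.012),('plateN',182,605,.012),('plateR',612,300,.012),('knobtop',323,267,.097),('rider',187,347,.036),('rail1',145,522,.034),('rail2',298,432,.034),('railL1',93,487,.034),('railL2',247,385,.034)]:
    P[n]=onplane(K,M,c(x,y),z);print(n,P[n].round(4))
for a,b in [('plateN','plateR'),('rail1','rail2'),('railL1','railL2'),('plateN','plateL')]:
    d=P[b]-P[a];print(a,b,np.degrees(np.arctan2(d[1],d[0])),np.hypot(*d[:2]))
```

```text
plateL [ 0.4897 -0.1755  0.012 ]
plateN [ 0.4684 -0.2713  0.012 ]
plateR [ 0.7256 -0.3342  0.012 ]
knobtop [ 0.5895 -0.2566  0.097 ]
rider [ 0.5664 -0.2021  0.036 ]
rail1 [ 0.4795 -0.2449  0.034 ]
rail2 [ 0.555  -0.2688  0.034 ]
railL1 [ 0.4815 -0.2165  0.034 ]
railL2 [ 0.5646 -0.2358  0.034 ]
plateN plateR -13.739506165794353 0.2647817299963718
rail1 rail2 -17.55589012352332 0.07919952841763592
railL1 railL2 -13.064995034043713 0.08526774914193637
plateN plateL 77.46948208774793 0.09818833422246077
```

Emit:
jog_arm(motion=[{"offset":[-10,5,0],"roll":0.01,"hand":87},{"offset":[-30,16,0],"roll":0.03,"hand":87},{"offset":[-60,33,0],"roll":0.06,"hand":87},{"offset":[-95,52,0],"roll":0.095,"hand":87},{"offset":[-131,72,0],"roll":0.13,"hand":87},{"offset":[-167,91,0],"roll":0.165,"hand":87},{"offset":[-203,111,0],"roll":0.2,"hand":87},{"offset":[-239,131,0],"roll":0.235,"hand":87},{"offset":[-275,151,0],"roll":0.27,"hand":87},{"offset":[-311,170,0],"roll":0.305,"hand":87},{"offset":[-347,190,0],"roll":0.34,"hand":87},{"offset":[-383,210,0],"roll":0.375,"hand":87},{"offset":[-419,229,0],"roll":0.41,"hand":87},{"offset":[-453,248,0],"roll":0.445,"hand":87},{"offset":[-480,263,0],"roll":0.47,"hand":87},{"offset":[-497,272,0],"roll":0.485,"hand":87},{"offset":[-504,276,0],"roll":0.49,"hand":87},{"offset":[-504,276,0],"roll":0.49,"hand":87},{"offset":[-504,276,0],"roll":0.49,"hand":87}])

```text
clock: 1.73
tool_pos: [0.589, -0.2567, 0.2371]
orientation: [-180.0, -0.1, 166.8]
force: [-0.5, -0.6, 0.3]
opening: 0.0868
```

Run:
```python
from h import *
i,K,M=snap('wrist','w1.png');np.savez('pics/w1.npz',K=K,M=M); o=ctrl.get_obs()
print(o['clock'],o['tool_pos'],o['orientation'])
cv2.imwrite('pics/w1b.png',cv2.resize(i[:,:,::-1],(800,600),interpolation=2))
```

```text
1.7833 [ 0.58860025 -0.25718101  0.23735513] [-1.79995436e+02 -3.92929222e-02  1.66757169e+02]
```

View pics/w1b.png

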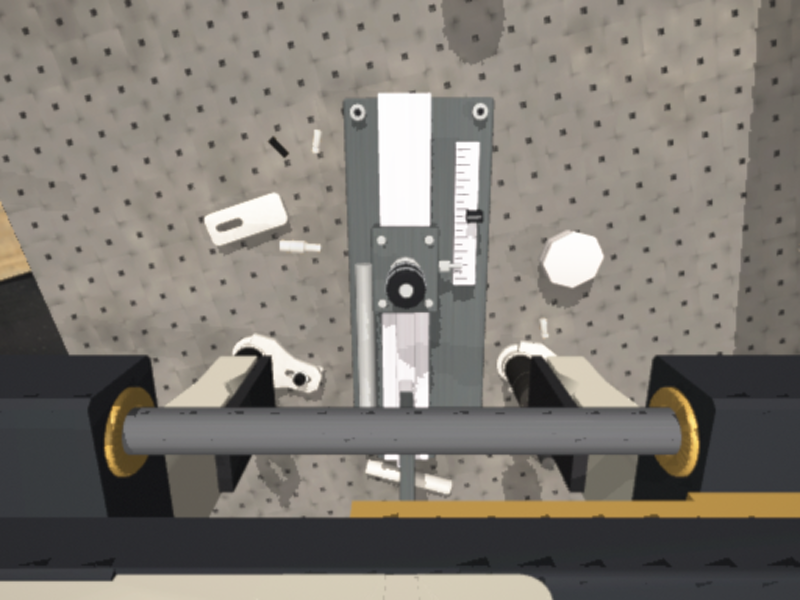

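The wrist view shows the rail nearly vertical, the knob top at (405,291), the rider at (475,216) and the pointer at (452,267), all in 800x600 pixels. I'll enlarge that part to measure it.

Run:
```python
from h import *
i=cv2.imread('pics/w1.png'); cv2.imwrite('pics/w1c.png',cv2.resize(i[120:200,225:325],None,fx=7,fy=7,interpolation=0))
g=cv2.cvtColor(i,6)
print('rider rows',[(r,g[r,298:310].tolist()) for r in range(130,146)])
print('pointer',[(r,g[r,278:298].tolist()) for r in range(164,178)])
f=np.load('pics/w1.npz');K,M=f['K'],f['M']
# rail top edges
L=[];R=[]
for r in range(65,140,5):
    c=np.where(g[r,230:285]>200)[0]+230
    L.append(onplane(K,M,(c[0]-.5,r),.034)); R.append(onplane(K,M,(c[-1]+.5,r),.034))
for E in (L,R):
    E=np.array(E);p=np.polyfit(E[:,0],E[:,1],1);print('edge yaw',np.degrees(np.arctan(p[0])),p,E[0],E[-1])
```

```text
rider rows [(130, [252, 252, 252, 253, 252, 252, 251, 196, 132, 119, 117, 118]), (131, [252, 252, 252, 252, 252, 252, 251, 185, 127, 117, 118, 118]), (132, [249, 250, 251, 251, 252, 252, 251, 180, 124, 117, 117, 119]), (133, [195, 203, 242, 248, 249, 250, 249, 164, 106, 112, 115, 118]), (134, [141, 105, 148, 159, 160, 163, 159, 90, 58, 70, 94, 113]), (135, [135, 54, 61, 66, 66, 67, 66, 46, 40, 43, 61, 96]), (136, [132, 49, 42, 43, 43, 42, 42, 41, 41, 37, 49, 91]), (137, [112, 51, 52, 53, 54, 54, 54, 57, 57, 54, 52, 91]), (138, [111, 86, 105, 107, 108, 108, 109, 118, 117, 110, 69, 91]), (139, [111, 111, 121, 122, 123, 123, 124, 123, 101, 89, 59, 88]), (140, [114, 69, 70, 71, 71, 71, 71, 70, 57, 52, 50, 86]), (141, [144, 60, 47, 55, 55, 55, 55, 45, 45, 43, 50, 90]), (142, [168, 96, 96, 120, 124, 122, 116, 73, 69, 71, 77, 108]), (143, [223, 180, 193, 202, 202, 199, 186, 110, 103, 109, 111, 116]), (144, [249, 223, 216, 217, 216, 212, 198, 120, 96, 113, 117, 118]), (145, [251, 227, 218, 218, 216, 213, 201, 122, 93, 113, 118, 117])]
pointer [(164, [116, 109, 96, 110, 114, 112, 111, 111, 11
[... 1028 characters left out ...]
47, 251]), (174, [116, 108, 93, 113, 128, 127, 126, 124, 123, 121, 115, 126, 183, 210, 214, 217, 185, 215, 248, 251]), (175, [116, 106, 86, 90, 110, 112, 111, 110, 111, 114, 114, 132, 225, 244, 245, 246, 226, 244, 250, 251]), (176, [115, 106, 84, 84, 108, 111, 110, 108, 111, 113, 114, 134, 232, 247, 247, 249, 246, 248, 249, 250]), (177, [116, 106, 84, 84, 106, 109, 110, 109, 111, 117, 119, 136, 231, 229, 225, 228, 227, 228, 228, 229])]
edge yaw -7.2312245427365145 [-0.12688308 -0.19021807] [ 0.48276854 -0.24641142  0.034     ] [ 0.55105062 -0.26227322  0.034     ]
edge yaw -13.37418237160054 [-0.23775748 -0.09634991] [ 0.49062916 -0.21294697  0.034     ] [ 0.55888265 -0.22891833  0.034     ]
```

View pics/w1c.png

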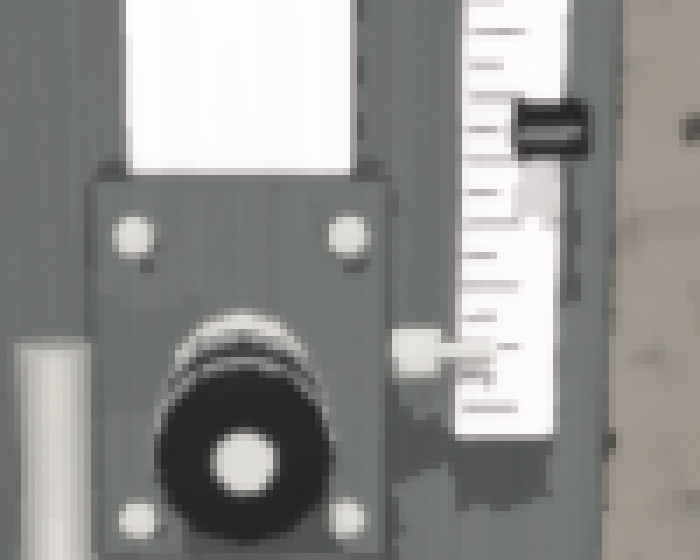

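Run:
```python
from h import *
f=np.load('pics/w1.npz');K,M=f['K'],f['M']
y=np.radians(-13.35);bx=np.array([np.cos(y),np.sin(y),0]);by=np.array([-np.sin(y),np.cos(y),0])
kn=onplane(K,M,(260-.3,185.6),.097); ri=onplane(K,M,(303,138.3),.036); po=onplane(K,M,(291,169.6),.0295)
for n,p in (('knob',kn),('rider',ri),('pt',po)): print(n,p.round(4),'bx,by rel knob',((p-kn)@bx).round(4),((p-kn)@by).round(4))
print('travel',(po-ri)@bx, 'camera',M[:3,3])
for n,z in (('screws',.047),):
    q=[onplane(K,M,(225+u/7-.5,120+v/7-.5),z) for u,v in ((133,237),(349,236),(347,519),(137,519))];print(np.mean(q,0)); print(np.degrees(np.arctan2(*(q[3]-q[0])[[1,0]])),np.degrees(np.arctan2(*(q[2]-q[1])[[1,0]])))
# dims of plate corners
q=[onplane(K,M,(u/1.5625-.5,v/1.5625-.5),.012) for u,v in ((344,98),(493,98),(487,408),(352,408))]
for a,b in((0,1),(0,3),(1,2)): d=q[b]-q[a];print(np.hypot(*d[:2]),np.degrees(np.arctan2(d[1],d[0])))
print((q[0]+q[1])/2, ctrl.get_obs()['tool_pos'])
# other objects near gripper: posts base
for u,v in ((262,352),(520,355)): print('post',onplane(K,M,(u/1.5625,v/1.5625),0.01))
```

```text
knob [ 0.5934 -0.2538  0.097 ] bx,by rel knob 0.0 0.0
rider [ 0.569  -0.2001  0.036 ] bx,by rel knob -0.0361 0.0466
pt [ 0.601  -0.219   0.0295] bx,by rel knob -0.0006 0.0356
travel 0.03550402877798002 camera [ 0.51861648 -0.23900259  0.38339051]
[ 0.59364216 -0.25413493  0.047     ]
-13.047559336433448 -12.753413440664048
0.10225491867469529 76.78100177808227
0.23569013533043795 -13.433387140827728
0.23575949451780798 -11.557099844876802
[ 0.48414084 -0.21923337  0.012     ] [ 0.58860025 -0.25718101  0.23735513]
post [ 0.63961455 -0.38071088  0.01      ]
post [ 0.68886187 -0.1820406   0.01      ]
```

Emit:
jog_arm(motion=[{"offset":[-1,1,6],"roll":0,"hand":87},{"offset":[-2,2,20],"roll":0,"hand":80},{"offset":[-3,3.5,40],"roll":0,"hand":70},{"offset":[-3,3.5,60],"roll":0,"hand":60},{"offset":[-3,3.5,80],"roll":0,"hand":60},{"offset":[-3,3.5,98],"roll":0,"hand":60},{"offset":[-3,3.5,110],"roll":0,"hand":60},{"offset":[-3,3.5,115],"roll":0,"hand":60},{"offset":[-3,3.5,115],"roll":0,"hand":60}])

```text
clock: 2.53
tool_pos: [0.5921, -0.2544, 0.1214]
orientation: [-180.0, -0.1, 166.7]
force: [0.7, 1.0, 0.7]
opening: 0.0598
```

Run:
```python
from h import *
i,K,M=snap('wrist','w2.png');np.savez('pics/w2.npz',K=K,M=M); o=ctrl.get_obs()
print(o['clock'],o['tool_pos'],o['orientation'],o['opening'])
cv2.imwrite('pics/w2b.png',cv2.resize(i[:,:,::-1],(800,600),interpolation=2))
for z in (.097,.082,.07): print(proj(K,M,[.5934,-.254,z])*1.5625, proj(K,M,np.append(o['tool_pos'][:2],z))*1.5625)
```

```text
2.5833 [ 0.59281553 -0.25450031  0.12260635] [-1.79984700e+02 -1.85303026e-02  1.66729281e+02] 0.06018630569085078
[400.07908021 365.04280331] [398.37474814 363.89108743]
[400.16103866 349.83696229] [398.58052756 348.75939626]
[400.21851008 339.17422791] [398.72481349 338.14953916]
```

View pics/w2b.png

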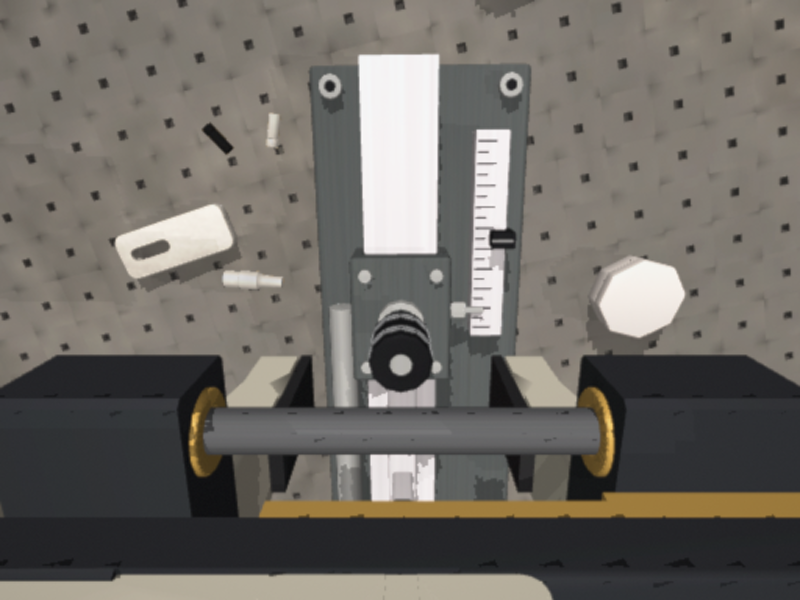

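The knob top at (401,363) sits midway between the fingers (inner edges about 312 and 492). The rider is at (503,239) and the pointer at (470,310). Next I descend and grip.

Emit:
jog_arm(motion=[{"offset":[-0.5,0.5,8],"roll":0,"hand":60},{"offset":[-0.5,0.5,20],"roll":0,"hand":60},{"offset":[-0.5,0.5,32],"roll":0,"hand":55},{"offset":[-0.5,0.5,40],"roll":0,"hand":45},{"offset":[-0.5,0.5,44],"roll":0,"hand":35},{"offset":[-0.5,0.5,44],"roll":0,"hand":30},{"offset":[-0.5,0.5,44],"roll":0,"hand":26},{"offset":[-0.5,0.5,44],"roll":0,"hand":20},{"offset":[-0.5,0.5,44],"roll":0,"hand":10},{"offset":[-0.5,0.5,44],"roll":0,"hand":0},{"offset":[-0.5,0.5,44],"roll":0,"hand":0},{"offset":[-0.5,0.5,44],"roll":0,"hand":0},{"offset":[-0.5,0.5,44],"roll":0,"hand":0}])

```text
clock: 3.67
tool_pos: [0.5936, -0.2548, 0.079]
orientation: [-179.9, 0.0, 166.7]
force: [-1.0, -5.7, -2.9]
opening: 0.0236
```

Emit:
jog_arm(motion=[{"offset":[0,-0.5,-2],"roll":0,"hand":0},{"offset":[0,-0.7,-5],"roll":0,"hand":0},{"offset":[0,-0.7,-8],"roll":0,"hand":0},{"offset":[0,-0.7,-11],"roll":0,"hand":0},{"offset":[0,-0.7,-14],"roll":0,"hand":0},{"offset":[0,-0.7,-16],"roll":0,"hand":0},{"offset":[0,-0.7,-16],"roll":0,"hand":0},{"offset":[0,-0.7,-16],"roll":0,"hand":0}])

```text
clock: 4.33
tool_pos: [0.5933, -0.2548, 0.0949]
orientation: [-180.0, 0.0, 166.7]
force: [-0.3, -5.6, -5.2]
opening: 0.0233
```

Emit:
jog_arm(motion=[{"offset":[0,-0.5,-1],"roll":0,"hand":0},{"offset":[0,-1,-2],"roll":0,"hand":0},{"offset":[0,-1,-2.5],"roll":0,"hand":0},{"offset":[0,-1,-3],"roll":0,"hand":0},{"offset":[0,-1,-3],"roll":0,"hand":0},{"offset":[0,-1,-3],"roll":0,"hand":0}])

```text
clock: 4.83
tool_pos: [0.5929, -0.2549, 0.0971]
orientation: [180.0, -0.1, 166.7]
force: [0.4, -1.6, -8.5]
opening: 0.0228
```

Emit:
jog_arm(motion=[{"offset":[0,0,-0.7],"roll":0,"hand":0},{"offset":[0,0,-0.7],"roll":0,"hand":0},{"offset":[1,0,-0.7],"roll":0,"hand":0},{"offset":[3,0,-0.7],"roll":0,"hand":0},{"offset":[6,0,-0.7],"roll":0,"hand":0},{"offset":[9,0,-0.7],"roll":0,"hand":0},{"offset":[12,0,-0.7],"roll":0,"hand":0},{"offset":[15,0,-0.7],"roll":0,"hand":0},{"offset":[18,0,-0.7],"roll":0,"hand":0},{"offset":[21,0,-0.7],"roll":0,"hand":0},{"offset":[24,0,-0.7],"roll":0,"hand":0},{"offset":[27,0,-0.7],"roll":0,"hand":0},{"offset":[30,0,-0.7],"roll":0,"hand":0},{"offset":[32,0,-0.7],"roll":0,"hand":0},{"offset":[33,0,-0.7],"roll":0,"hand":0},{"offset":[33,0,-0.7],"roll":0,"hand":0},{"offset":[33,0,-0.7],"roll":0,"hand":0}])

```text
clock: 6.25
tool_pos: [0.5599, -0.2474, 0.0974]
orientation: [180.0, -0.1, 166.7]
force: [2.9, -1.2, -26.5]
opening: 0.0235
```

```bash
cat > look.py <<'E'
from h import *; import sys
n=sys.argv[1]
i,K,M=snap('wrist',n+'.png');np.savez('pics/'+n+'.npz',K=K,M=M); o=ctrl.get_obs()
print(o['clock'],o['tool_pos'],o['force'],o['opening'])
c=i[130:250,210:350,::-1]; cv2.imwrite('pics/'+n+'c.png',cv2.resize(c,None,fx=5,fy=5,interpolation=0))
E
python3 look.py w3
```

```text
6.3 [ 0.55997486 -0.24745595  0.09740018] [  1.82520074  -2.05465531 -26.50135225] 0.023100431865215074
```

View pics/w3c.png

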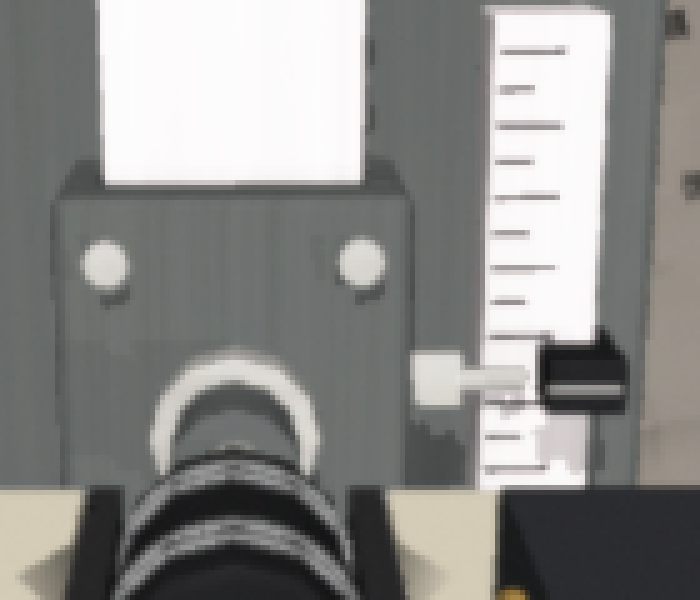

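Run:
```python
from h import *
i=cv2.imread('pics/w3.png');g=cv2.cvtColor(i,6)
print('finger col mean',[(r,int(g[r,304:314].mean())) for r in range(200,213)])
print('rider',[(r,int(g[r,321:333].mean())) for r in range(195,216)])
f=np.load('pics/w3.npz');K,M=f['K'],f['M'];y=np.radians(-13.1);bx=np.array([np.cos(y),np.sin(y),0])
for rr in (207.5,):
  for zr in (.036,.0365):
    for zp in (.028,.029,.0295,.030):
      print(zr,zp,((onplane(K,M,(309,205),zp)-onplane(K,M,(327,rr),zr))@bx*1e3).round(2))
for r in (204,211.7): print(r,onplane(K,M,(327,r),.036)@bx)
```

```text
finger col mean [(200, 215), (201, 215), (202, 214), (203, 191), (204, 211), (205, 211), (206, 201), (207, 180), (208, 182), (209, 181), (210, 127), (211, 165), (212, 201)]
rider [(195, 197), (196, 188), (197, 179), (198, 112), (199, 48), (200, 27), (201, 27), (202, 38), (203, 38), (204, 37), (205, 37), (206, 65), (207, 149), (208, 129), (209, 68), (210, 38), (211, 38), (212, 74), (213, 146), (214, 159), (215, 160)]
0.036 0.028 0.82
0.036 0.029 0.49
0.036 0.0295 0.33
0.036 0.03 0.16
0.0365 0.028 0.99
0.0365 0.029 0.66
0.0365 0.0295 0.5
0.0365 0.03 0.33
204 0.5971100637725315
211.7 0.6026177851274168
```

Emit:
jog_arm(motion=[{"offset":[0.5,0,0.2],"roll":0,"hand":0},{"offset":[1,0,0.3],"roll":0,"hand":0},{"offset":[1,0,0.3],"roll":0,"hand":0},{"offset":[1,0,0.3],"roll":0,"hand":0},{"offset":[1,0,0.3],"roll":0,"hand":0}])

```text
clock: 6.72
tool_pos: [0.5594, -0.2474, 0.0974]
orientation: [180.0, -0.1, 166.7]
force: [2.4, -1.0, -25.7]
opening: 0.0235
```

```bash
python3 look.py w4
python3 - <<'E'
from h import *
i=cv2.imread('pics/w4.png');g=cv2.cvtColor(i,6)
print('finger',[(r,g[r,303:315:2].tolist()) for r in range(200,211)])
print('rider',[(r,int(g[r,321:333].mean())) for r in range(193,216)])
s,K,M=snap('side'); f=np.load('pics/w4.npz')
cv2.imwrite('pics/s4c.png',cv2.resize(s[140:225,225:355,::-1],None,fx=6,fy=6,interpolation=2))
E
```

```text
6.7667 [ 0.5593588  -0.24731588  0.09738273] [  2.45568929  -1.47757045 -25.29925091] 0.023457997075467918
finger [(200, [112, 129, 239, 244, 245, 245]), (201, [118, 130, 240, 244, 245, 245]), (202, [125, 133, 237, 241, 242, 242]), (203, [152, 153, 202, 206, 206, 194]), (204, [211, 212, 212, 213, 212, 209]), (205, [217, 218, 210, 210, 210, 210]), (206, [209, 208, 201, 198, 199, 198]), (207, [181, 172, 180, 174, 174, 174]), (208, [130, 126, 194, 187, 187, 186]), (209, [114, 114, 196, 196, 203, 198]), (210, [114, 114, 165, 165, 201, 162])]
rider [(193, 208), (194, 207), (195, 202), (196, 195), (197, 187), (198, 174), (199, 98), (200, 37), (201, 26), (202, 28), (203, 38), (204, 37), (205, 37), (206, 37), (207, 80), (208, 185), (209, 120), (210, 55), (211, 36), (212, 45), (213, 92), (214, 149), (215, 159)]
```

View pics/w4c.png

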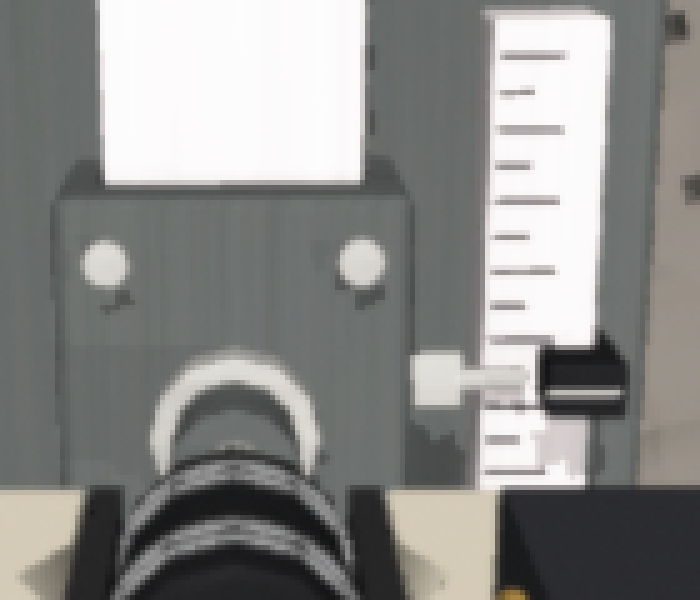

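View pics/s4c.png

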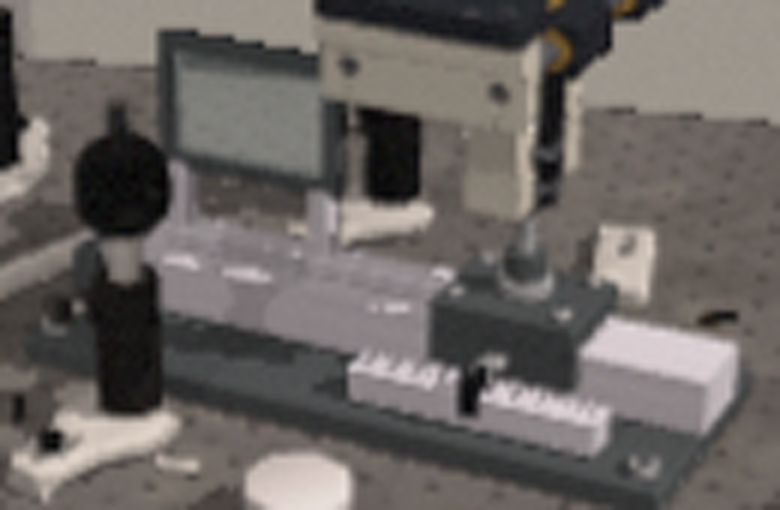

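The wrist view puts the pointer finger at (495,378), just on the -x side of the rider's line at (585,393). That offset is what parallax from the height difference should give, and about 0.4 mm is left. The side view agrees: the pointer tip at (492,362) is beside the rider at (472,390), and nothing loose has moved. I'll make a small trim and ease the upward pull.

Emit:
jog_arm(motion=[{"offset":[0.3,0,0.3],"roll":0,"hand":0},{"offset":[0.6,0,0.4],"roll":0,"hand":0},{"offset":[0.6,0,0.4],"roll":0,"hand":0},{"offset":[0.6,0,0.4],"roll":0,"hand":0},{"offset":[0.6,0,0.4],"roll":0,"hand":0},{"offset":[0.6,0,0.4],"roll":0,"hand":0}])

```text
clock: 7.32
tool_pos: [0.5593, -0.2473, 0.0974]
orientation: [180.0, -0.0, 166.7]
force: [1.6, -2.1, -25.0]
opening: 0.0232
```

```bash
python3 look.py w5
python3 - <<'E'
from h import *
g=cv2.imread('pics/w5.png',0)
R=g[196:216,321:333].mean(1);print('rider',[(196+k,int(v)) for k,v in enumerate(R)])
F=g[201:210,303:306].mean(1);print('finger',[(201+k,int(v)) for k,v in enumerate(F)])
w=np.clip(R[10:15]-37,0,None);rl=206+(w@np.arange(5))/w.sum()
v=np.clip(F-118,0,None);fr=201+(v@np.arange(9))/v.sum();print(rl,fr)
f=np.load('pics/w5.npz');K,M=f['K'],f['M'];y=np.radians(-13.1);bx=np.array([np.cos(y),np.sin(y),0])
rid=onplane(K,M,(327,rl),.036)
print('remaining mm',[(zp,((onplane(K,M,(305,fr),zp)-rid)@bx*1e3).round(2)) for zp in (.028,.0295)])
# direct: rider -x and +x top edges
for r in(202.5,203,213,213.5):print(r,((onplane(K,M,(327,r),.036)-rid)@bx*1e3).round(2))
E
```

```text
7.3667 [ 0.55928956 -0.24728395  0.09737715] [  2.20407789  -0.38155028 -24.40836626] 0.023112973093150746
rider [(196, 194), (197, 187), (198, 176), (199, 100), (200, 38), (201, 25), (202, 27), (203, 37), (204, 37), (205, 37), (206, 36), (207, 74), (208, 172), (209, 114), (210, 53), (211, 35), (212, 39), (213, 76), (214, 146), (215, 158)]
finger [(201, 119), (202, 124), (203, 155), (204, 213), (205, 216), (206, 206), (207, 161), (208, 122), (209, 113)]
208.26951905059337 204.976
remaining mm [(0.028, np.float64(0.26)), (0.0295, np.float64(-0.24))]
202.5 -4.11
203 -3.76
213 3.4
213.5 3.76
```

```bash
python3 -c "
from h import *
o=ctrl.get_obs();print(o['clock'],o['tool_pos'],o['force']);print(order.close_job())"
```

```text
7.3667 [ 0.55928956 -0.24728395  0.09737715] [  2.20407789  -0.38155028 -24.40836626]
the job is handed in; nothing more can be done
None
```

I gripped the knob, pulled it up to its stop and drew the slide about 35 mm along the rail to the rider. I handed the job in at 7.4 s, still holding it there.

- **Plunger:** the tool rose 18.4 mm while gripping. It ended with about 24 N of downward pull against roughly 5 N of spring, so the plunger is hard against its stop. I saw no sign of slip.
- **Slide position:** the last wrist picture puts the pointer within about 0.5 mm of the rider's middle. The estimate runs from -0.25 to +0.45 mm, depending on the height assumed for the pointer and which rider edges are used.
- **What disagreed:** the first picture gave 35.5 mm of travel, in line with about 35 mm moved since the grasp. The scene camera's first knob position was about 4.5 mm off the wrist camera's, and I used the wrist camera's. The last trim, meant to move 0.6 mm and ease the upward pull, hardly changed either.
- **Surroundings:** nothing pushed on the rider, and the loose things seen in the wrist and side views had not visibly moved. I did not measure their positions.

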